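# Clamp a turned leg in the sliding-jaw jig

## Task

Clamp the short turned wooden leg in the jig, ready for carving: turn the bar knob anticlockwise to free the sliding jaw, slide the jaw back, and lay the leg flat on the board lengthwise between the two jaws, about midway across them. Then slide the jaw up until the leg is held snugly end to end between both jaws, and turn the knob clockwise until fully tight. Leave the mallet, the sanding block and the paper cup where they are.

Things in the scene. Friction and masses are not known exactly. Their poses are not given: they have to be found in the camera images.
- jig: Jig fixed to the table: brown board 130 (x) x 300 (y) x 24 mm thick, a track let in flush along its y. Origin: centre of the board's underside, on the table; z up; its top (bed) is at jig z = 24 mm. The fixed dark wooden jaw, 100 wide x 30 thick x 50 mm above the bed, stands at the -y end: its gripping face is at jig y = -115 mm. The sliding jaw faces it from the +y side.
- carriage (a joint): Sliding jaw, m: dark wooden block 100 (across) x 56 (along) x 60 mm high above the bed, the knob on its centre. 0 = fully back (gripping face at jig y = +70 mm); grows as it moves to jig -y, closing, up to 0.145. Gap between the jaws = 0.185 minus this value. Knob loose: slides with about 2 N friction, may be moved by the knob. Knob tight: locked to the track.
- knob (a joint): Clamp knob on the sliding jaw, rad: 0 = fully loose (bar along the track), 1.4 = fully tight (bar almost across the track), hard stops at both ends. Grows clockwise seen from above. The clamp bites from 0.7 up; below that the jaw slides freely. It takes 0.2 to 0.35 N m to turn and stays where it is left. It starts tight.
- knob_grip (a point): On the knob's vertical axis at the height to grip, 116 mm above the table. The knob is an upright black bar 52 long x 14 thick x 38 mm tall on a 44 mm round steel collar 6 mm thick; this point is 14 mm below the bar's top, 30 mm above the sliding jaw's top, at jig x = 0, jig y = 98 mm minus the carriage value. Its y axis runs along the bar, z up.
- leg_mid (a point): Centre of the loose turned leg of pale wood (about 0.18 kg), lying on its side: 120 mm long along its y axis, square end blocks 50 x 50 mm and 24 mm long, round shaft 36 mm thick over the middle 40 mm, where it may be gripped across. This point is 25 mm above what it lies on. It starts on the table to the robot's right. Either end may face either jaw.
- sander_mid (a point): Bystander: centre of a cork sanding block 60 (x) x 95 (y) x 25 mm lying on the table; leave it alone.
- mallet_mid (a point): Bystander: centre of the head of a wooden mallet lying on the table, head 105 (x) x 60 (y) x 70 mm, handle 24 mm thick running 180 mm from this point to its -y; leave it alone.
- cup_in (a point): Bystander: centre of the inner floor of an empty brown paper cup, 76 mm across the rim, 85 mm tall, standing on the table to the robot's left; leave it alone.
There are look-alikes about, which are no part of the job. Leave any black, blue or turquoise look-alike of the part that bears leg_mid alone.

How it is judged (in metres and radians):
On the way, in this order (a step that is already met when the one before it is completed fails the run):
1. the knob is turned loose (value of joint knob below 0.6 rad), for 0.1 s.
2. the jaw is slid back, wide enough for the leg (value of joint carriage below 0.06 m), for 0.1 s.
3. the leg lies flat on the board between the jaws, let go (x of leg_mid in the frame of jig between -0.025 and 0.025 m and z of leg_mid in the frame of jig between 0.044 and 0.054 m and angle between the y axis of leg_mid and the y axis of jig, either way round below 0.12 rad and y of leg_mid in the frame of jig between -0.06 and 0.02 m and contact force between the fingers and leg below 0.3 N), for 0.2 s.
4. the jaw is slid up so that the leg touches both jaws (play under 3 mm) (value of joint carriage above 0.062 m and x of leg_mid in the frame of jig between -0.025 and 0.025 m and z of leg_mid in the frame of jig between 0.044 and 0.054 m and angle between the y axis of leg_mid and the y axis of jig, either way round below 0.12 rad and y of leg_mid in the frame of jig below -0.045 m), for 0.1 s.
At the end, for the whole second after the job is handed in: The leg lies flat on the jig's board (centre 20 to 30 mm above the bed), lengthwise (within 0.12 rad) and within 25 mm of the middle of the jaws, snug between them (play under 3 mm), at rest; the knob is tight (above 1.15 rad) and nothing is held (value of joint knob above 1.15 rad and value of joint carriage between 0.062 and 0.068 m and x of leg_mid in the frame of jig between -0.025 and 0.025 m and z of leg_mid in the frame of jig between 0.044 and 0.054 m and angle between the y axis of leg_mid and the y axis of jig, either way round below 0.12 rad and y of leg_mid in the frame of jig between -0.059 and -0.051 m and linear speed of leg below 0.01 m/s); the robot touches nothing.
It fails at once if the sander is moved more than 25 mm (distance of sander_mid from where it was at the start of the episode above 0.025 m).
It fails at once if the mallet is moved more than 25 mm (distance of mallet_mid from where it was at the start of the episode above 0.025 m).
It fails at once if the cup is moved more than 25 mm (distance of cup_in from where it was at the start of the episode above 0.025 m).
It also fails if it takes over 67 s, if anything falls off the work surface, if the arm or the gripper's body presses on something with over 40 N, if the wrist force passes 120 N, or if a joint passes its speed limit or range.

## Robot

A 7-joint arm with a two-finger parallel gripper is mounted at the origin on the work surface. World frame = base frame: x ahead of the robot, y to its left, z up, the work surface at z = 0. Lengths are in m, angles in degrees, forces in N, time in s.
With the tool pointing down it reaches from about 0.4 to 0.85 m from the base axis. Payload 4.4 kg.
Tool frame: the origin (TCP) lies between the finger pads; the fingertips stand 17 mm ahead of it and the grasp point (between the pads) lies 2 mm behind it; z points along the fingers, y is the direction in which the jaws open and shut (so a half turn about z gives the same grasp; the last joint's range is limited). The gripper opens to 94 mm and grips with 3 to 60 N. Pads are 16 mm wide; open, the fingers measure 119 mm over their backs; the gripper's body (75 mm by 177 mm) begins 78 mm behind the grasp point.
Start: joints at [-74.931, 36.005, 2.206, 86.941, -1.547, 57.084, -1.146], TCP at [0.21, 0.615, 0.222] pointing down, gripper open.
Joint ranges: [-175.42, 175.42], [-21.48, 121.26], [-71.46, 75.88], [10.55, 141.38], [-63.04, 243.04], [13.31, 113.54], [-168.57, 168.57]. Speed limits (degrees/s): [147.25, 147.25, 180, 180, 180, 180, 180].

## Interface

Orientations are given as [roll, pitch, yaw] about the fixed x, y, z axes, in that order (R = Rz(yaw) Ry(pitch) Rx(roll)).
In Python, from cell import read_state, cams, env, spotter gives the robot as it stands.
- The arm moves only by the tool arm_command, never from a script. Its argument "targets" is a list of rows, each an object with "slide": the shift along the world's x, y, z in m, a list of three; "yaw": the turn about the world's z in rad. A call has 1 to 5 rows; each row shifts and turns the commanded pose from where the row before left it; what a row does not reach is not made up. A row lasts 1/12 s, in which the tool goes at most 41.7 mm and 7.16 degrees, less where a joint would pass 70% of its speed; a pose out of reach is approached as far as the arm can. A call with a gripper value outside its range is refused whole. "claw" is the closure, from 0 (fully open) to 1 (shut), set as the call begins (left out, the last holds). The fingers move at their own pace and stop on an object; "newtons" is the grip in N (left out, the last holds). Time passes only in rows, so rows that do not move let the fingers close. It gives the time, the measured TCP pose, the force and the opening at its end, in the units of the state.
- read_state(): the state, without advancing time (a new reading comes with each control period).
- cams.grab_frame(name): name is "scene" or "side" or "wrist"; returns a dict with "img" (420x560x3 uint8, red, green, blue), "range_z" (420x560 float32, m along the optical axis (not along the pixel's ray), 0 where there is no reading), "mtx" (3x3 intrinsics, pixels), "R" (3x3) and "t" (3): a world point X has camera coordinates R X + t. Camera axes: x right, y down, z forward; pixel columns grow to the right and rows downward; lengths in m; the calibration is good to about 2 mm. A picture is of the moment at which its call begins.
- env.job_done(): hands the job in, once; it reports no verdict.
Trained networks look in the newest picture that a camera, given by its name, has taken for a name from the list of things; names that differ only in an ending like _2 or _b are one class to them, and where a whole thing is asked for, a point or a joint stands for the part that bears it (a point fixed in the world has none). Each returns a list of dicts, best first, with "confidence" (0 to 1); they miss things now and then, are a little off and sometimes report something else, mostly with a low value. They report only what shows in the picture. A call takes as long as a camera call. They do not tell look-alikes from the thing itself.
- spotter.find_in(camera, query): "at" ([x, y, z] in m, in world coordinates, good to about 4 mm: the middle of the surface that is visible of it).
The state is a dict: "t": time; "joint_pos": joint angles; "joint_vel": joint speeds; "tau": joint torques, N m; "tool_pos": TCP position; "tcp_rot": TCP orientation; "contact_force": force on the tool from outside, world axes, zero at the start; "moment": the same for the moment, N m; "opening": opening from 0.0 (shut) to 1.0 (fully open).
Only numpy, scipy, OpenCV 4.12 (cv2) and the standard library are available. Lean on these libraries where they do the work, as an engineer would, in place of code of your own. Each camera call takes 0.05 s, during which the arm holds its last target.

## Working session

There is one attempt and no reset: what is moved stays moved. The work goes in short steps, Python scripts to look and compute and a tool call to move; the robot and the scene stay as the last step left them, time stands still between calls to the robot, and variables do not carry over. Pictures are saved under pics/ and viewed, and the job is handed in when it is done.

Besides the shell and the picture viewer there is one more tool, called after "Call:" in YAML: its name, and indented under it one key for each argument. arm_command: Moves the arm, as the interface text tells. Its arguments: {"type":"object","properties":{"targets":{"type":"array"},"claw":{"type":"number"},"newtons":{"type":"number"}},"required":["targets"]}

```bash
mkdir -p pics; ls
cat > h.py <<'E'
import numpy as np,cv2
from cell import read_state,cams,env,spotter
def grab(n,fn=None):
    f=cams.grab_frame(n)
    if fn: cv2.imwrite('pics/'+fn,cv2.cvtColor(f['img'],cv2.COLOR_RGB2BGR))
    return f
def cloud(f):
    z=f['range_z'];h,w=z.shape
    u,v=np.meshgrid(np.arange(w),np.arange(h))
    K=f['mtx'];p=np.stack([(u-K[0,2])/K[0,0]*z,(v-K[1,2])/K[1,1]*z,z],-1)
    P=(p-np.array(f['t']).ravel())@np.array(f['R'])
    P[z<=0]=np.nan
    return P
E
python3 - <<'E'
from h import *
print(read_state())
for n in ['scene','side']:
    f=grab(n,n+'1.png');np.savez(f'/tmp/{n}1.npz',**f)
    print(n,np.array(f['R']).round(2).tolist(),f['t'])
    for q in ['jig','carriage','knob','leg_mid','mallet_mid','sander_mid','cup_in']:
        for d in spotter.find_in(n,q)[:5]: print(q,d)
E
```

```text
pics
{'t': 0.0, 'joint_pos': array([-74.93274444,  36.05558333,   2.20212172,  86.99454857,
        -1.54622883,  57.08388561,  -1.14485453]), 'joint_vel': array([ 0.07442986, -0.00677397, -0.00137985,  0.08773647, -0.00401943,
       -0.06241449, -0.03040304]), 'tau': array([-7.69764301e-05, -5.49730575e+01,  1.14340547e+00, -1.86647218e+01,
       -5.23017731e-02,  2.32701626e-02,  1.28880056e-04]), 'tool_pos': array([0.20964392, 0.61460683, 0.22159975]), 'tcp_rot': array([-1.79895659e+02,  1.54980032e-03,  1.61164547e+02]), 'contact_force': array([-0.6408327 , -0.5464861 ,  0.01258678]), 'moment': array([ 0.02232647,  0.01879677, -0.00411127]), 'opening': 0.9998641560588}
scene [[0.52, 0.85, 0.0], [0.61, -0.37, -0.7], [-0.6, 0.37, -0.71]] [-0.28116941 -0.244445    1.72054888]
jig {'at': [0.6139, 0.0711, 0.0268], 'confidence': 0.82}
carriage {'at': [0.6108, 0.072, 0.0872], 'confidence': 0.75}
knob {'at': [0.6047, 0.082, 0.1134], 'confidence': 0.82}
leg_mid {'at': [0.522, -0.4136, 0.0439], 'confidence': 0.96}
leg_mid {'at': [0.5948, -0.2501, 0.0387], 'confidence': 0.9}
leg_mid {'at'
[... 675 characters left out ...]
3, 0.0279], 'confidence': 0.72}
jig {'at': [0.5786, -0.2726, 0.0414], 'confidence': 0.61}
carriage {'at': [0.5923, 0.0736, 0.0777], 'confidence': 0.68}
knob {'at': [0.5991, 0.0808, 0.1142], 'confidence': 0.83}
leg_mid {'at': [0.72, -0.277, 0.044], 'confidence': 0.98}
leg_mid {'at': [0.6841, -0.4274, 0.0402], 'confidence': 0.88}
leg_mid {'at': [0.5798, -0.2713, 0.0397], 'confidence': 0.86}
leg_mid {'at': [0.3634, -0.1399, 0.0405], 'confidence': 0.75}
leg_mid {'at': [0.508, -0.4173, 0.0444], 'confidence': 0.56}
mallet_mid {'at': [0.6006, 0.4002, 0.0506], 'confidence': 0.56}
sander_mid {'at': [0.44, -0.2801, 0.022], 'confidence': 0.55}
cup_in {'at': [0.4206, 0.3133, 0.0619], 'confidence': 0.59}
```

View pics/scene1.png

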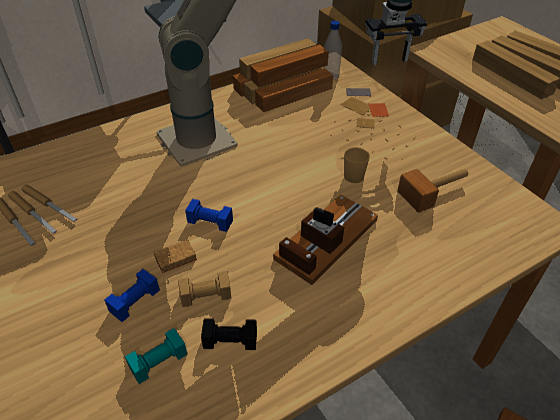

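View pics/side1.png

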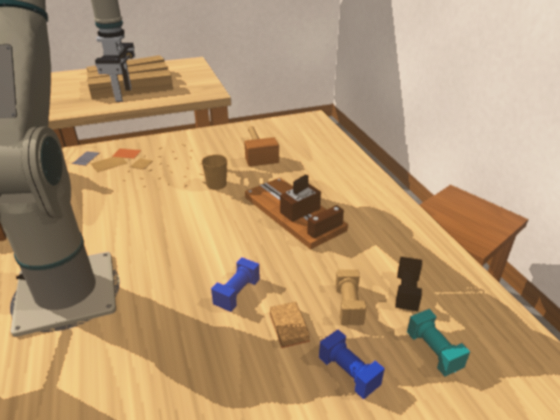

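The scene shows five leg-shaped things: blue (209,214), blue (132,295), turquoise (156,355), black (230,333) and pale wood (204,289). The pale one is the leg, and I'll confirm it in an enlarged crop. The jig is at (325,237), mallet at (430,187), cup at (355,165) and sander at (175,256).

Run:
```python
from h import *
s=dict(np.load('/tmp/scene1.npz'))
im=s['img'];P=cloud(s)
a=cv2.resize(im[265:315,165:245],None,fx=5,fy=5,interpolation=2)
b=cv2.resize(im[190:285,265:385],None,fx=5,fy=5,interpolation=2)[:,:]
cv2.imwrite('pics/crop1.png',a[:,:,::-1]);cv2.imwrite('pics/crop2.png',b[:,:,::-1])
for n in ['scene','side']:
    f=dict(np.load(f'/tmp/{n}1.npz'));Q=cloud(f).reshape(-1,3)
    def sel(c,r,z0,z1):
        m=(np.hypot(Q[:,0]-c[0],Q[:,1]-c[1])<r)&(Q[:,2]>z0)&(Q[:,2]<z1);return Q[m]
    for nm,c,r,z0,z1 in [('leg',(.587,-.262),.1,.01,.07),('legtop',(.587,-.262),.1,.045,.06),('board',(.6,.04),.25,.018,.029),('carr top',(.605,.078),.12,.08,.088),('knobtop',(.605,.078),.12,.124,.135),('knob',(.605,.078),.12,.096,.135),('fixtop',(.6,-.03),.12,.07,.077),('mallet',(.61,.4),.2,.01,.1),('sander',(.445,-.272),.08,.01,.04),('cup',(.427,.32),.07,.01,.1)]:
        p=sel(c,r,z0,z1)
        if len(p)<4: print(n,nm,len(p));continue
        (cx,cy),(w,h),an=cv2.minAreaRect((p[:,:2]*1000).astype(np.float32))
        print(n,nm,len(p),'ctr',round(cx),round(cy),'size',round(w),round(h),'ang',round(an,1),'zmed',np.median(p[:,2]).round(4),p[:,2].max().round(3))
```

```text
scene leg 995 ctr 624 -261 size 120 129 ang 71.3 zmed 0.0427 0.057
scene legtop 415 ctr 624 -261 size 120 129 ang 71.3 zmed 0.0501 0.057
scene board 2217 ctr 572 47 size 459 275 ang 73.8 zmed 0.0247 0.029
scene carr top 351 ctr 602 86 size 103 58 ang 19.5 zmed 0.0849 0.088
scene knobtop 103 ctr 602 87 size 50 17 ang 30.8 zmed 0.1294 0.135
scene knob 258 ctr 605 81 size 52 29 ang 34.7 zmed 0.1192 0.135
scene fixtop 407 ctr 623 19 size 102 95 ang 17.9 zmed 0.0742 0.077
scene mallet 2349 ctr 534 408 size 398 234 ang 84.3 zmed 0.0434 0.09
scene sander 757 ctr 441 -266 size 96 65 ang 87.1 zmed 0.0231 0.03
scene cup 714 ctr 423 334 size 74 81 ang 41.5 zmed 0.0612 0.09
side leg 1250 ctr 625 -262 size 125 128 ang 70.9 zmed 0.0445 0.057
side legtop 596 ctr 625 -262 size 125 128 ang 70.7 zmed 0.0517 0.057
side board 1512 ctr 577 38 size 477 261 ang 77.1 zmed 0.0266 0.029
side carr top 249 ctr 612 51 size 103 128 ang 15.2 zmed 0.0861 0.088
side knobtop 87 ctr 602 86 size 53 17 ang 25.4 zmed 0.1313 0.135
side knob 229 ctr 603 83 size 54 23 ang 25.4 zmed 0.1185 0.135
side fixtop 281 ctr 619 33 size 102 126 ang 18.7 zmed 0.0752 0.077
side mallet 1608 ctr 535 408 size 398 231 ang 82.8 zmed 0.0472 0.091
side sander 1190 ctr 441 -266 size 99 61 ang 86.5 zmed 0.0254 0.03
side cup 730 ctr 424 334 size 77 74 ang 67.0 zmed 0.0644 0.091
```

View pics/crop1.png

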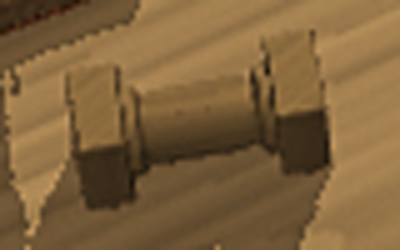

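View pics/crop2.png

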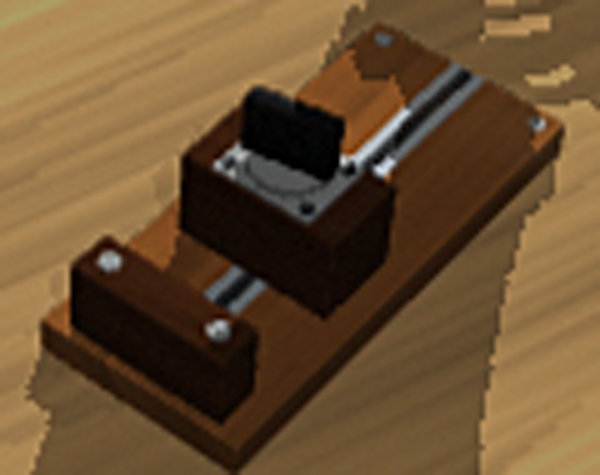

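The crop confirms the pale turned leg at (204,289), and the knob bar is nearly across the track, so it is tight. Next I'll fit the jig and leg poses exactly.

Run:
```python
from h import *
A=[cloud(dict(np.load(f'/tmp/{n}1.npz'))).reshape(-1,3) for n in ['scene','side']]
def rect(p,nm):
    (cx,cy),(w,h),an=cv2.minAreaRect((p[:,:2]*1000).astype(np.float32))
    print(nm,len(p),'ctr',round(cx,1),round(cy,1),'size',round(w),round(h),'ang',round(an,1),p[:,2].mean().round(4))
th=np.radians(19);c,s=np.cos(th),np.sin(th);k=np.array([.602,.086])
for Q in A+[np.vstack(A)]:
    d=Q[:,:2]-k; x=d@[c,s];y=d@[-s,c]
    reg=(abs(x)<.085)&(y>-.2)&(y<.16)
    rect(Q[reg&(Q[:,2]>.012)],'jig all')
    rect(Q[reg&(Q[:,2]>.070)&(Q[:,2]<.078)&(y<-.08)],'fixed')
    rect(Q[reg&(Q[:,2]>.08)&(Q[:,2]<.09)],'carr')
    b=reg&(Q[:,2]>.022)&(Q[:,2]<.03);print('bed z',np.median(Q[b,2]))
    # leg
    d=Q[:,:2]-np.array([.587,-.262]);m=(abs(d[:,0])<.045)&(abs(d[:,1])<.085)
    for z0,z1 in[(.012,.06),(.046,.058)]: rect(Q[m&(Q[:,2]>z0)&(Q[:,2]<z1)],'leg')
```

```text
jig all 4229 ctr 596.3 103.4 size 133 284 ang 18.0 0.0478
fixed 366 ctr 633.0 -10.7 size 102 33 ang 18.4 0.0744
carr 403 ctr 601.7 85.7 size 103 58 ang 19.5 0.0852
bed z 0.02517211103396761
leg 979 ctr 587.8 -249.2 size 120 54 ang 70.9 0.0407
leg 372 ctr 587.5 -249.0 size 120 53 ang 70.9 0.0505
jig all 3731 ctr 596.6 103.4 size 135 285 ang 17.6 0.0504
fixed 264 ctr 634.2 -11.7 size 102 34 ang 19.8 0.0755
carr 343 ctr 612.1 51.3 size 103 128 ang 15.2 0.0863
bed z 0.026993375933508548
leg 1196 ctr 588.3 -248.9 size 125 51 ang 70.9 0.0421
leg 526 ctr 588.4 -249.0 size 125 51 ang 70.7 0.0515
jig all 7960 ctr 596.5 102.8 size 135 285 ang 18.3 0.049
fixed 630 ctr 633.6 -10.8 size 102 35 ang 20.4 0.0748
carr 746 ctr 614.2 51.9 size 105 131 ang 19.0 0.0857
bed z 0.026090339406083213
leg 2175 ctr 587.9 -248.8 size 125 54 ang 70.9 0.0415
leg 898 ctr 587.6 -248.7 size 125 53 ang 70.9 0.051
```

Call:
arm_command:
  targets:
    - {"slide": [0.0196,-0.0264,0],"yaw": -0.116}
    - {"slide": [0.0196,-0.0264,0],"yaw": -0.116}
    - {"slide": [0.0196,-0.0264,0],"yaw": -0.116}
    - {"slide": [0.0196,-0.0264,0],"yaw": -0.116}
    - {"slide": [0.0196,-0.0264,0],"yaw": -0.116}
  claw: 0
  newtons: 50

```text
t: 1.22
tool_pos: [0.3086, 0.4819, 0.2227]
tcp_rot: [180.0, -0.0, 127.6]
contact_force: [0.2, 0.5, 0.2]
opening: 0.999
```

Call:
arm_command:
  targets:
    - {"slide": [0.0196,-0.0264,0],"yaw": -0.116}
    - {"slide": [0.0196,-0.0264,0],"yaw": -0.116}
    - {"slide": [0.0196,-0.0264,0],"yaw": -0.116}
    - {"slide": [0.0196,-0.0264,0],"yaw": -0.116}
    - {"slide": [0.0196,-0.0264,0],"yaw": -0.116}

```text
t: 1.63
tool_pos: [0.4066, 0.35, 0.2228]
tcp_rot: [180.0, -0.0, 94.4]
contact_force: [0.3, 0.6, 0.3]
opening: 0.999
```

Call:
arm_command:
  targets:
    - {"slide": [0.0196,-0.0264,0],"yaw": -0.116}
    - {"slide": [0.0196,-0.0264,0],"yaw": -0.116}
    - {"slide": [0.0196,-0.0264,0],"yaw": -0.116}
    - {"slide": [0.0196,-0.0264,0],"yaw": -0.116}
    - {"slide": [0.0196,-0.0264,0],"yaw": -0.116}

```text
t: 2.05
tool_pos: [0.5047, 0.218, 0.2228]
tcp_rot: [180.0, -0.0, 61.2]
contact_force: [0.2, -0.5, 0.3]
opening: 1.003
```

Call:
arm_command:
  targets:
    - {"slide": [0.0196,-0.0264,0],"yaw": -0.116}
    - {"slide": [0.0196,-0.0264,0],"yaw": -0.116}
    - {"slide": [0.0196,-0.0264,0],"yaw": -0.116}
    - {"slide": [0.0196,-0.0264,0],"yaw": -0.116}
    - {"slide": [0.0186,-0.0264,0],"yaw": -0.116}

```text
t: 2.47
tool_pos: [0.6018, 0.0861, 0.2227]
tcp_rot: [-180.0, -0.0, 27.9]
contact_force: [-0.4, 0.0, -0.0]
opening: 1.0
```

Run:
```python
from h import *
f=grab('wrist','w1.png');Q=cloud(f).reshape(-1,3)
s=read_state();print(s['t'],s['tool_pos'],s['tcp_rot'])
for z0,z1 in[(.122,.135),(.1,.135)]:
    m=(np.hypot(Q[:,0]-.602,Q[:,1]-.086)<.05)&(Q[:,2]>z0)&(Q[:,2]<z1)
    if m.sum()>4: print(m.sum(),cv2.minAreaRect((Q[m,:2]*1000).astype(np.float32)),np.median(Q[m],axis=0),Q[m,2].max())
```

```text
2.5167 [0.60541541 0.07807494 0.22322872] [ 1.79528252e+02 -1.11012829e-01  2.71911460e+01]
812 ((601.1243286132812, 86.96023559570312), (51.50817108154297, 13.960519790649414), 29.715755462646484) [0.60261299 0.0879313  0.12980847] 0.13303298497190852
876 ((601.201904296875, 86.9443588256836), (51.63872528076172, 13.974425315856934), 29.3870906829834) [0.60452044 0.08887539 0.12972851] 0.13303298497190852
```

View pics/w1.png

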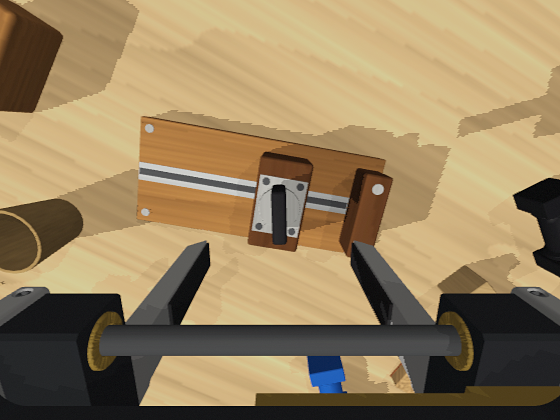

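The wrist view shows the bar at (279,215) on the sliding jaw. The fit puts it at (601,87) mm with the bar at 29.5°. Next I align and descend.

Call:
arm_command:
  targets:
    - {"slide": [-0.001,0.001,-0.03],"yaw": 0.027}
    - {"slide": [0,0,-0.03],"yaw": 0}
    - {"slide": [0,0,-0.025],"yaw": 0}
    - {"slide": [0,0,-0.015],"yaw": 0}
    - {"slide": [0,0,0],"yaw": 0}

```text
t: 2.93
tool_pos: [0.5973, 0.0886, 0.1191]
tcp_rot: [-179.8, 0.3, 29.8]
contact_force: [-1.3, 1.0, -0.2]
opening: 1.002
```

Run:
```python
from h import *
s=read_state();print(s['t'],s['tool_pos'],s['tcp_rot'],s['contact_force'])
f=grab('wrist','w2.png')
import numpy as np
Q=cloud(f).reshape(-1,3);np.save('/tmp/w2.npy',Q)
th=np.radians(18.5);d=Q[:,:2]-[.602,.086];x=d@[np.cos(th),np.sin(th)];y=d@[-np.sin(th),np.cos(th)]
b=(abs(x)<.09)&(y>-.2)&(y<.25)&(Q[:,2]>.018)&(Q[:,2]<.03);p=(Q[b,:2]*1000).astype(np.float32)
print(b.sum(),cv2.minAreaRect(p))
b=(abs(x)<.09)&(y>-.2)&(y<.05)&(Q[:,2]>.08)&(Q[:,2]<.09);p=(Q[b,:2]*1000).astype(np.float32)
if b.sum()>5:print(b.sum(),cv2.minAreaRect(p))
```

```text
2.9333 [0.59726329 0.08861887 0.1191302 ] [-179.84350913    0.32906165   29.82381284] [-1.25830641  0.99640111 -0.22912138]
30787 ((592.3207397460938, 113.0980224609375), (129.8785400390625, 299.9031982421875), 18.048921585083008)
6224 ((601.0952758789062, 86.64968872070312), (99.83901977539062, 56.20771026611328), 18.029184341430664)
```

View pics/w2.png

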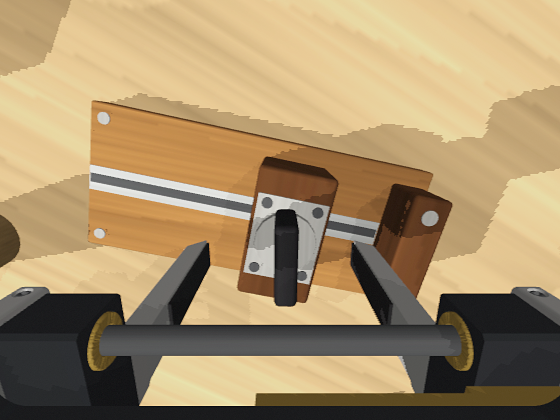

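Jig pose: centre (592.3,113.1) mm, yaw 18.0°, carriage about 0.126. The knob is confirmed at (601.1,86.7). The picture shows the bar at (286,258) lying between the open fingers.

Call:
arm_command:
  targets:
    - {"slide": [0,0,-0.006],"yaw": 0}
    - {"slide": [0,0,0],"yaw": 0}

```text
t: 3.15
tool_pos: [0.6003, 0.0884, 0.117]
tcp_rot: [180.0, -0.1, 29.8]
contact_force: [0.3, -0.4, -0.6]
opening: 0.999
```

Call:
arm_command:
  targets:
    - {"slide": [0.0007,-0.0016,-0.001],"yaw": -0.004}
    - {"slide": [0,0,0],"yaw": 0}

```text
t: 3.32
tool_pos: [0.6012, 0.0863, 0.1163]
tcp_rot: [180.0, -0.1, 29.5]
contact_force: [-0.8, -0.6, 0.4]
opening: 0.998
```

Call:
arm_command:
  targets:
    - {"slide": [0,0,0],"yaw": 0}
    - {"slide": [0,0,0],"yaw": 0}
    - {"slide": [0,0,0],"yaw": 0}
    - {"slide": [0,0,0],"yaw": 0}
    - {"slide": [0,0,0],"yaw": 0}
  claw: 1
  newtons: 50

```text
t: 3.73
tool_pos: [0.6006, 0.0867, 0.1155]
tcp_rot: [-180.0, -0.0, 29.6]
contact_force: [-0.1, 0.7, -0.1]
opening: 0.682
```

Call:
arm_command:
  targets:
    - {"slide": [0,0,0],"yaw": 0}
    - {"slide": [0,0,0],"yaw": 0}
    - {"slide": [0,0,0],"yaw": 0}

```text
t: 3.98
tool_pos: [0.6006, 0.0866, 0.1154]
tcp_rot: [180.0, 0.0, 29.5]
contact_force: [0.2, 0.6, -0.6]
opening: 0.47
```

Call:
arm_command:
  targets:
    - {"slide": [0,0,0],"yaw": 0}
    - {"slide": [0,0,0],"yaw": 0}
    - {"slide": [0,0,0],"yaw": 0}
    - {"slide": [0,0,0],"yaw": 0}
    - {"slide": [0,0,0],"yaw": 0}

```text
t: 4.4
tool_pos: [0.6006, 0.0866, 0.1155]
tcp_rot: [-180.0, -0.0, 29.5]
contact_force: [0.1, 0.9, 0.2]
opening: 0.141
```

Call:
arm_command:
  targets:
    - {"slide": [0,0,0],"yaw": 0}
    - {"slide": [0,0,0],"yaw": 0}

```text
t: 4.57
tool_pos: [0.6006, 0.0867, 0.1155]
tcp_rot: [-180.0, -0.0, 29.5]
contact_force: [-0.1, 0.1, 0.3]
opening: 0.147
```

Call:
arm_command:
  targets:
    - {"slide": [0,0,0],"yaw": 0.08}
    - {"slide": [0,0,0],"yaw": 0.08}
    - {"slide": [0,0,0],"yaw": 0.08}
    - {"slide": [0,0,0],"yaw": 0.08}
    - {"slide": [0,0,0],"yaw": 0.08}

```text
t: 4.98
tool_pos: [0.6008, 0.0863, 0.1155]
tcp_rot: [180.0, -0.0, 52.6]
contact_force: [0.2, -0.9, -1.1]
opening: 0.145
```

Call:
arm_command:
  targets:
    - {"slide": [0,0,0],"yaw": 0.1}
    - {"slide": [0,0,0],"yaw": 0.1}
    - {"slide": [0,0,0],"yaw": 0.1}
    - {"slide": [0,0,0],"yaw": 0.1}
    - {"slide": [0,0,0],"yaw": 0.1}

```text
t: 5.4
tool_pos: [0.6013, 0.0861, 0.1155]
tcp_rot: [179.9, 0.0, 81.3]
contact_force: [0.9, -1.0, -1.9]
opening: 0.144
```

Call:
arm_command:
  targets:
    - {"slide": [0,0,0],"yaw": 0.1}
    - {"slide": [0,0,0],"yaw": 0.1}
    - {"slide": [0,0,0],"yaw": 0.1}
    - {"slide": [0,0,0],"yaw": 0.1}
    - {"slide": [0,0,0],"yaw": 0.04}

```text
t: 5.82
tool_pos: [0.6017, 0.0861, 0.1155]
tcp_rot: [179.9, 0.0, 106.5]
contact_force: [3.8, 0.1, -2.3]
opening: 0.148
```

Run:
```python
from h import *
s=read_state();print(s['t'],s['tool_pos'],s['tcp_rot'],s['contact_force'],s['moment'],s['opening'])
f=grab('wrist','w3.png')
```

```text
5.8167 [0.60167546 0.08614998 0.1155281 ] [1.79879233e+02 3.72664153e-02 1.06525113e+02] [ 3.76575595  0.11991461 -2.29687339] [-0.00450656 -0.3829408  -0.20664901] 0.1477135697044098
```

View pics/w3.png

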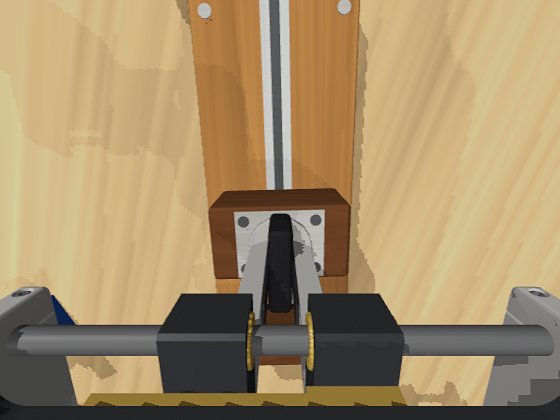

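The bar at (280,262) now runs along the track, so the knob is loose. Next I slide the jaw back along jig +y by about 115 mm.

Call:
arm_command:
  targets:
    - {"slide": [-0.003,0.0095,0],"yaw": 0}
    - {"slide": [-0.008,0.0247,0],"yaw": 0}
    - {"slide": [-0.008,0.0247,0],"yaw": 0}
    - {"slide": [-0.008,0.0247,0],"yaw": 0}
    - {"slide": [-0.006,0.0178,0],"yaw": 0}

```text
t: 6.28
tool_pos: [0.568, 0.1895, 0.1155]
tcp_rot: [179.9, 0.0, 106.3]
contact_force: [4.9, -2.6, -4.6]
opening: 0.145
```

Call:
arm_command:
  targets:
    - {"slide": [-0.0025,0.0076,0],"yaw": 0}
    - {"slide": [0,0,0],"yaw": 0}

```text
t: 6.45
tool_pos: [0.5649, 0.1991, 0.1155]
tcp_rot: [179.9, -0.1, 106.5]
contact_force: [3.1, 3.1, -3.2]
opening: 0.151
```

Call:
arm_command:
  targets:
    - {"slide": [0,0,0],"yaw": 0}
    - {"slide": [0,0,0],"yaw": 0}
    - {"slide": [0,0,0],"yaw": 0}
  claw: 0.5

```text
t: 6.7
tool_pos: [0.5649, 0.1934, 0.1155]
tcp_rot: [-179.9, 0.1, 106.2]
contact_force: [-0.1, -0.1, -0.1]
opening: 0.322
```

Call:
arm_command:
  targets:
    - {"slide": [0,0,0.025],"yaw": 0}
    - {"slide": [0,0,0.035],"yaw": 0}
    - {"slide": [0.0019,-0.03,0],"yaw": -0.052}
    - {"slide": [0.0019,-0.037,0],"yaw": -0.052}
    - {"slide": [0.0019,-0.037,0],"yaw": -0.052}
  claw: 0

```text
t: 7.12
tool_pos: [0.5707, 0.0899, 0.1762]
tcp_rot: [180.0, 0.0, 97.3]
contact_force: [0.3, -0.4, -0.7]
opening: 0.674
```

Call:
arm_command:
  targets:
    - {"slide": [0.0019,-0.037,0],"yaw": -0.052}
    - {"slide": [0.0019,-0.037,0],"yaw": -0.052}
    - {"slide": [0.0019,-0.037,0],"yaw": -0.052}
    - {"slide": [0.0019,-0.037,0],"yaw": -0.052}
    - {"slide": [0.0019,-0.037,0],"yaw": -0.052}

```text
t: 7.53
tool_pos: [0.5792, -0.0966, 0.1756]
tcp_rot: [-179.9, 0.0, 82.2]
contact_force: [0.3, 0.6, -0.9]
opening: 0.994
```

Call:
arm_command:
  targets:
    - {"slide": [0.0019,-0.037,0],"yaw": -0.052}
    - {"slide": [0.0019,-0.037,0],"yaw": -0.052}
    - {"slide": [0.0019,-0.03,0],"yaw": -0.052}
    - {"slide": [0.0019,-0.02,0],"yaw": -0.052}
    - {"slide": [0,0,0],"yaw": 0}

```text
t: 7.95
tool_pos: [0.5858, -0.2257, 0.1758]
tcp_rot: [179.9, 0.3, 69.9]
contact_force: [0.3, -0.6, 0.2]
opening: 1.002
```

Call:
arm_command:
  targets:
    - {"slide": [0,0,0],"yaw": 0}
    - {"slide": [0,0,0],"yaw": 0}

```text
t: 8.12
tool_pos: [0.5873, -0.2166, 0.1751]
tcp_rot: [-179.9, -0.1, 70.6]
contact_force: [0.5, 0.6, -0.6]
opening: 0.997
```

Run:
```python
from h import *
s=read_state();print(s['t'],s['tool_pos'],s['tcp_rot'],s['opening'])
f=grab('wrist','w4.png')
Q=cloud(f).reshape(-1,3)
m=(abs(Q[:,0]-.588)<.06)&(abs(Q[:,1]+.249)<.085)
for z0,z1 in[(.012,.06),(.046,.058)]:
    k=m&(Q[:,2]>z0)&(Q[:,2]<z1);print(k.sum(),cv2.minAreaRect((Q[k,:2]*1000).astype(np.float32)))
```

```text
8.1167 [ 0.5872617  -0.21655827  0.17514129] [-1.79910236e+02 -6.38166994e-02  7.06120655e+01] 0.9972046977282176
4470 ((586.9912109375, -249.15411376953125), (119.8900146484375, 49.88471984863281), 70.868408203125)
2202 ((586.8717041015625, -249.28399658203125), (119.55003356933594, 49.80099868774414), 70.7427978515625)
```

View pics/w4.png

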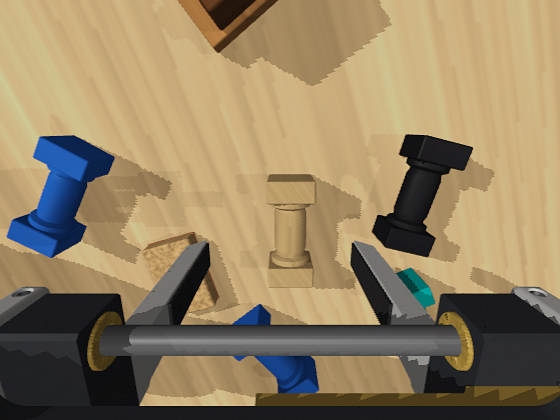

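The pale leg is centred at pixel (291,230), world (587,-249), axis 70.8°. The blue, black and turquoise look-alikes are clear of the fingers. Moving over it and down.

Call:
arm_command:
  targets:
    - {"slide": [0,-0.0316,0],"yaw": 0.003}
    - {"slide": [0,0,-0.02],"yaw": 0}
    - {"slide": [0,0,-0.03],"yaw": 0}
    - {"slide": [0,0,-0.03],"yaw": 0}
    - {"slide": [0,0,-0.02],"yaw": 0}

```text
t: 8.58
tool_pos: [0.5871, -0.2462, 0.0731]
tcp_rot: [-179.8, -0.1, 70.9]
contact_force: [0.4, 0.7, -0.3]
opening: 0.999
```

Call:
arm_command:
  targets:
    - {"slide": [0,0,-0.015],"yaw": 0}
    - {"slide": [0,0,-0.01],"yaw": 0}
    - {"slide": [0,0,0],"yaw": 0}
    - {"slide": [0,0,0],"yaw": 0}

```text
t: 8.92
tool_pos: [0.5881, -0.2481, 0.0506]
tcp_rot: [-180.0, -0.0, 70.8]
contact_force: [-0.3, -0.7, 0.5]
opening: 0.996
```

Call:
arm_command:
  targets:
    - {"slide": [-0.001,-0.001,-0.014],"yaw": 0}
    - {"slide": [0,0,-0.011],"yaw": 0}
    - {"slide": [0,0,0],"yaw": 0}
    - {"slide": [0,0,0],"yaw": 0}
  claw: 0.4

```text
t: 9.25
tool_pos: [0.5869, -0.2497, 0.0257]
tcp_rot: [-180.0, -0.0, 70.8]
contact_force: [-0.0, 0.4, 0.2]
opening: 0.756
```

Call:
arm_command:
  targets:
    - {"slide": [0,0,0],"yaw": 0}
    - {"slide": [0,0,0],"yaw": 0}
    - {"slide": [0,0,0],"yaw": 0}
    - {"slide": [0,0,0],"yaw": 0}
    - {"slide": [0,0,0],"yaw": 0}
  claw: 1
  newtons: 25

```text
t: 9.67
tool_pos: [0.5871, -0.2501, 0.0258]
tcp_rot: [180.0, -0.0, 70.7]
contact_force: [0.1, 1.3, 0.9]
opening: 0.396
```

Call:
arm_command:
  targets:
    - {"slide": [0,0,0],"yaw": 0}
    - {"slide": [0,0,0],"yaw": 0}
    - {"slide": [0,0,0],"yaw": 0}

```text
t: 9.92
tool_pos: [0.5871, -0.2501, 0.0257]
tcp_rot: [180.0, -0.0, 70.7]
contact_force: [0.4, 0.7, 3.0]
opening: 0.374
```

Grasped (opening 35 mm). Lifting.

Call:
arm_command:
  targets:
    - {"slide": [0,0,0.015],"yaw": 0}
    - {"slide": [0,0,0.03],"yaw": 0}
    - {"slide": [0,0,0.035],"yaw": 0}
    - {"slide": [0.001,0.015,0.03],"yaw": 0.03}
    - {"slide": [0.002,0.028,0],"yaw": 0.07}

```text
t: 10.33
tool_pos: [0.5923, -0.2135, 0.1415]
tcp_rot: [179.4, 0.3, 76.2]
contact_force: [1.4, -0.3, -0.9]
opening: 0.376
```

Call:
arm_command:
  targets:
    - {"slide": [0.002,0.03,0],"yaw": 0.07}
    - {"slide": [0.002,0.033,0],"yaw": 0.07}
    - {"slide": [0.002,0.033,0],"yaw": 0.07}
    - {"slide": [0.002,0.033,0],"yaw": 0.07}
    - {"slide": [0.002,0.033,0],"yaw": 0.07}

```text
t: 10.75
tool_pos: [0.5992, -0.0433, 0.135]
tcp_rot: [-179.9, -0.0, 96.7]
contact_force: [0.4, 0.2, -2.6]
opening: 0.378
```

Call:
arm_command:
  targets:
    - {"slide": [0.002,0.033,0],"yaw": 0.07}
    - {"slide": [0.002,0.03,0],"yaw": 0.07}
    - {"slide": [0.001,0.025,0],"yaw": 0.06}
    - {"slide": [0.001,0.017,0],"yaw": 0}
    - {"slide": [0,0.009,0],"yaw": 0}

```text
t: 11.17
tool_pos: [0.6052, 0.0728, 0.1348]
tcp_rot: [-180.0, -0.1, 108.2]
contact_force: [0.4, -0.0, -2.0]
opening: 0.374
```

Call:
arm_command:
  targets:
    - {"slide": [0,0,0],"yaw": 0}
    - {"slide": [0,0,0],"yaw": 0}
    - {"slide": [0,0,0],"yaw": 0}

```text
t: 11.42
tool_pos: [0.6057, 0.0666, 0.1354]
tcp_rot: [-180.0, 0.1, 107.8]
contact_force: [-0.2, -0.7, -1.9]
opening: 0.377
```

Run:
```python
from h import *
s=read_state();print(s['t'],s['tool_pos'],s['tcp_rot'],s['opening'])
f=grab('wrist','w5.png');np.savez('/tmp/w5.npz',**f)
f=grab('side','side5.png')
```

```text
11.4167 [0.60573178 0.06658605 0.13537052] [-1.79951575e+02  8.60293376e-02  1.07845179e+02] 0.376543779730479
```

View pics/w5.png

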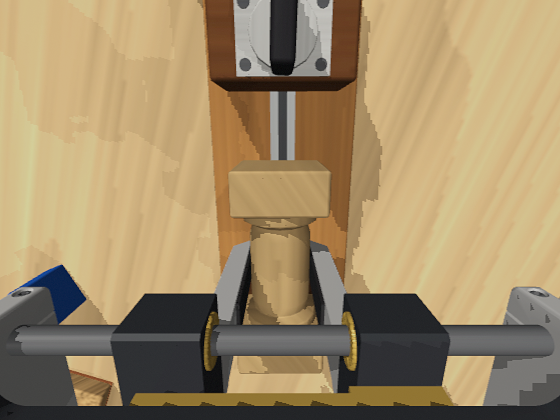

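View pics/side5.png

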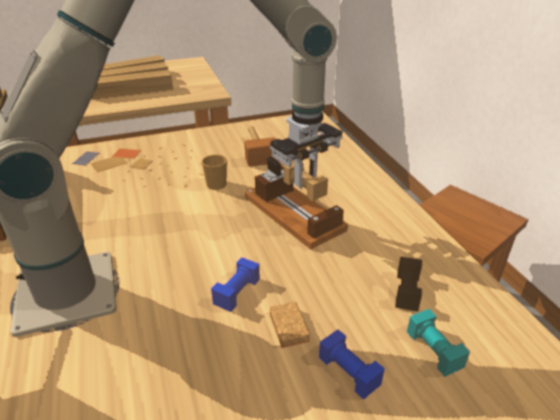

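Run:
```python
from h import *
f=dict(np.load('/tmp/w5.npz'));P=cloud(f)
print(P[180:210:10,280].round(4).tolist(),P[190,[240,280,320]].round(4).tolist(),P[290,280].round(4))
q=P[174:212,236:324].reshape(-1,3);c=q.mean(0);print(c,np.linalg.svd(q-c)[2][2])
o=c[:2]-[.5923,.1131];t=np.radians(18.04);print('jig',o@[np.cos(t),np.sin(t)],o@[-np.sin(t),np.cos(t)])
```

```text
[[0.5879, 0.1202, 0.1609], [0.5895, 0.1152, 0.1591], [0.591, 0.1107, 0.1602]] [[0.5711, 0.1093, 0.1593], [0.5895, 0.1152, 0.1591], [0.6078, 0.1213, 0.1598]] [0.6076 0.0593 0.1526]Traceback (most recent call last):
  File "<stdin>", line 4, in <module>
    u, s, vh = gufunc(a, signature=signature)
               ~~~~~~^^^^^^^^^^^^^^^^^^^^^^^^
    raise LinAlgError("SVD did not converge")
numpy.linalg.LinAlgError: SVD did not converge
```

The leg is level, at jig x ≈ -2 mm and y ≈ -45 mm, aligned within 0.2°. Lowering it now.

Call:
arm_command:
  targets:
    - {"slide": [0.001,0,-0.02],"yaw": 0}
    - {"slide": [0,0,-0.025],"yaw": 0}
    - {"slide": [0,0,-0.02],"yaw": 0}
    - {"slide": [0,0,-0.01],"yaw": 0}
    - {"slide": [0,0,0],"yaw": 0}

```text
t: 11.93
tool_pos: [0.6051, 0.0677, 0.0583]
tcp_rot: [-179.7, -0.0, 107.9]
contact_force: [-0.6, -0.4, -1.8]
opening: 0.373
```

Call:
arm_command:
  targets:
    - {"slide": [0,0,-0.005],"yaw": 0}
    - {"slide": [0,0,0],"yaw": 0}
    - {"slide": [0,0,0],"yaw": 0}

```text
t: 12.18
tool_pos: [0.6076, 0.0688, 0.0564]
tcp_rot: [179.9, 0.0, 108.0]
contact_force: [0.3, -0.4, -2.3]
opening: 0.378
```

Call:
arm_command:
  targets:
    - {"slide": [0,0,-0.005],"yaw": 0}
    - {"slide": [0,0,0],"yaw": 0}
    - {"slide": [0,0,0],"yaw": 0}

```text
t: 12.43
tool_pos: [0.6069, 0.0691, 0.0507]
tcp_rot: [180.0, -0.0, 108.0]
contact_force: [0.2, 0.5, -2.2]
opening: 0.377
```

Call:
arm_command:
  targets:
    - {"slide": [0,0,-0.002],"yaw": 0}
    - {"slide": [0,0,0],"yaw": 0}

```text
t: 12.6
tool_pos: [0.6072, 0.0691, 0.0495]
tcp_rot: [179.9, -0.0, 108.0]
contact_force: [-2.6, -0.1, 4.5]
opening: 0.376
```

On the bed (force reversed to +4.5 N). Releasing.

Call:
arm_command:
  targets:
    - {"slide": [0,0,0],"yaw": 0}
    - {"slide": [0,0,0],"yaw": 0}
    - {"slide": [0,0,0],"yaw": 0}
    - {"slide": [0,0,0],"yaw": 0}
    - {"slide": [0,0,0],"yaw": 0}
  claw: 0

```text
t: 13.02
tool_pos: [0.6069, 0.069, 0.0484]
tcp_rot: [180.0, -0.0, 108.0]
contact_force: [0.6, 0.1, -0.9]
opening: 0.695
```

Call:
arm_command:
  targets:
    - {"slide": [0,0,0],"yaw": 0}
    - {"slide": [0,0,0.02],"yaw": 0}
    - {"slide": [0,0,0.035],"yaw": 0}
    - {"slide": [0,0,0.035],"yaw": 0}
    - {"slide": [0,0,0.02],"yaw": 0}

```text
t: 13.43
tool_pos: [0.6083, 0.0689, 0.1618]
tcp_rot: [179.8, 0.0, 108.0]
contact_force: [0.8, -0.1, 0.2]
opening: 0.997
```

Call:
arm_command:
  targets:
    - {"slide": [0,0,0.005],"yaw": 0}
    - {"slide": [0,0,0],"yaw": 0}

```text
t: 13.6
tool_pos: [0.6079, 0.0691, 0.1651]
tcp_rot: [179.8, 0.0, 108.0]
contact_force: [-1.1, -0.3, 0.7]
opening: 0.999
```

Run:
```python
from h import *
s=read_state();print(s['t'],s['tool_pos'],s['tcp_rot'],s['opening'])
f=grab('wrist','w6.png');Q=cloud(f).reshape(-1,3);np.savez('/tmp/w6.npz',**f)
t=np.radians(18.04);o=Q[:,:2]-[.5923,.1131];x=o@[np.cos(t),np.sin(t)];y=o@[-np.sin(t),np.cos(t)]
for nm,k in [('legtop',(abs(x)<.06)&(y>-.112)&(y<.03)&(Q[:,2]>.065)&(Q[:,2]<.08)),('knob',(abs(x)<.06)&(y>.03)&(y<.14)&(Q[:,2]>.12)&(Q[:,2]<.14)),('carr',(abs(x)<.06)&(y>.03)&(y<.14)&(Q[:,2]>.08)&(Q[:,2]<.09))]:
    if k.sum()>5: print(nm,k.sum(),cv2.minAreaRect(np.stack([x[k],y[k]],1).astype(np.float32)*1000),np.median(Q[k,2]),y[k].min(),y[k].max())
```

```text
13.6 [0.60791083 0.06912494 0.16506032] [1.79808238e+02 2.49565859e-02 1.07991323e+02] 0.9991231149732168
legtop 4300 ((-0.3913764953613281, -45.52255630493164), (119.64762878417969, 49.56964874267578), 89.99700927734375) 0.07378284561270335 -0.10534761525589573 0.014300641116231656
knob 1808 ((-0.41577672958374023, 85.11441040039062), (42.51619338989258, 13.989871978759766), 88.05772399902344) 0.12975886086494304 0.06381208547746758 0.10613662111734126
carr 7504 ((-0.29579925537109375, 89.56774139404297), (100.39432525634766, 55.67829895019531), 0.03435958921909332) 0.08498672532687755 0.0617341113409453 0.11742306700438465
```

View pics/w6.png

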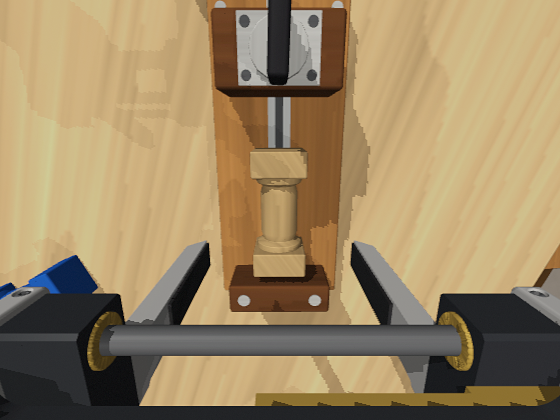

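The leg lies at jig (-0.4,-45.5) mm, aligned (picture (279,212)). The carriage is at 0.008. Moving to the knob, world (564.5,198.3).

Call:
arm_command:
  targets:
    - {"slide": [-0.012,0.035,0],"yaw": -0.03}
    - {"slide": [-0.012,0.036,0],"yaw": 0}
    - {"slide": [-0.012,0.036,0],"yaw": 0}
    - {"slide": [-0.0074,0.0225,0],"yaw": 0}
    - {"slide": [0,0,0],"yaw": 0}
  claw: 0.3

```text
t: 14.07
tool_pos: [0.5593, 0.206, 0.1608]
tcp_rot: [-179.7, -0.3, 106.8]
contact_force: [-1.4, 0.5, -0.7]
opening: 0.706
```

Call:
arm_command:
  targets:
    - {"slide": [0,0,-0.01],"yaw": 0}
    - {"slide": [0,0,0],"yaw": 0}

```text
t: 14.23
tool_pos: [0.562, 0.1967, 0.1504]
tcp_rot: [-179.7, 0.1, 106.2]
contact_force: [-0.0, -0.3, -0.4]
opening: 0.698
```

Call:
arm_command:
  targets:
    - {"slide": [0.0012,0,-0.015],"yaw": 0}
    - {"slide": [0,0,-0.015],"yaw": 0}
    - {"slide": [0,0,-0.005],"yaw": 0}
    - {"slide": [0,0,0],"yaw": 0}
    - {"slide": [0,0,0],"yaw": 0}

```text
t: 14.65
tool_pos: [0.5648, 0.197, 0.1181]
tcp_rot: [-179.9, 0.0, 106.2]
contact_force: [0.1, -0.0, 0.1]
opening: 0.702
```

Call:
arm_command:
  targets:
    - {"slide": [0,0,0],"yaw": 0}
    - {"slide": [0,0,0],"yaw": 0}

```text
t: 14.82
tool_pos: [0.5653, 0.1983, 0.1192]
tcp_rot: [179.9, -0.0, 106.2]
contact_force: [1.1, -0.2, -0.4]
opening: 0.703
```

Call:
arm_command:
  targets:
    - {"slide": [-0.0007,0,-0.0035],"yaw": 0}
    - {"slide": [0,0,0],"yaw": 0}
    - {"slide": [0,0,0],"yaw": 0}
    - {"slide": [0,0,0],"yaw": 0}
    - {"slide": [0,0,0],"yaw": 0}
  claw: 1
  newtons: 50

```text
t: 15.23
tool_pos: [0.564, 0.1986, 0.1151]
tcp_rot: [180.0, -0.0, 106.3]
contact_force: [-0.3, 0.7, -0.1]
opening: 0.382
```

Call:
arm_command:
  targets:
    - {"slide": [0,0,0],"yaw": 0}
    - {"slide": [0,0,0],"yaw": 0}
    - {"slide": [0,0,0],"yaw": 0}
    - {"slide": [0,0,0],"yaw": 0}
    - {"slide": [0,0,0],"yaw": 0}

```text
t: 15.65
tool_pos: [0.565, 0.1988, 0.1151]
tcp_rot: [179.9, 0.0, 106.3]
contact_force: [3.5, 0.4, -2.1]
opening: 0.142
```

Call:
arm_command:
  targets:
    - {"slide": [0.0031,-0.0095,0],"yaw": 0}
    - {"slide": [0.0047,-0.0143,0],"yaw": 0}
    - {"slide": [0.0043,-0.0133,0],"yaw": 0}
    - {"slide": [0.0022,-0.0067,0],"yaw": 0}
    - {"slide": [0,0,0],"yaw": 0}

```text
t: 16.07
tool_pos: [0.5802, 0.152, 0.1151]
tcp_rot: [179.9, 0.1, 106.1]
contact_force: [5.8, 0.1, -3.6]
opening: 0.145
```

Call:
arm_command:
  targets:
    - {"slide": [0.0006,-0.0019,0],"yaw": 0}
    - {"slide": [0.0006,-0.0019,0],"yaw": 0}
    - {"slide": [0.0006,-0.0019,0],"yaw": 0}
    - {"slide": [0,0,0],"yaw": 0}

```text
t: 16.4
tool_pos: [0.5809, 0.15, 0.1151]
tcp_rot: [179.9, -0.1, 106.3]
contact_force: [3.5, 2.8, -3.0]
opening: 0.145
```

Run:
```python
from h import *
s=read_state();print(s['t'],s['tool_pos'],s['contact_force'])
o=s['tool_pos'][:2]-[.5923,.1131];t=np.radians(18.04);print('tcp y jig',o@[-np.sin(t),np.cos(t)],'x',o@[np.cos(t),np.sin(t)])
```

```text
16.4 [0.58086753 0.15002163 0.11512396] [ 3.48790144  2.81702916 -2.95226236]
tcp y jig 0.03864699647976762 x 0.0005634695978169397
```

Call:
arm_command:
  targets:
    - {"slide": [0.0006,-0.0019,0],"yaw": 0}
    - {"slide": [0.0006,-0.0019,0],"yaw": 0}
    - {"slide": [0,0,0],"yaw": 0}
    - {"slide": [0,0,0],"yaw": 0}

```text
t: 16.73
tool_pos: [0.5821, 0.1464, 0.1151]
tcp_rot: [179.9, -0.1, 106.3]
contact_force: [3.9, 4.0, -2.1]
opening: 0.143
```

Call:
arm_command:
  targets:
    - {"slide": [0.0003,-0.001,0],"yaw": 0}
    - {"slide": [0,0,0],"yaw": 0}
    - {"slide": [0,0,0],"yaw": 0}

```text
t: 16.98
tool_pos: [0.5823, 0.1457, 0.1151]
tcp_rot: [179.9, -0.1, 106.3]
contact_force: [4.2, 4.0, -2.6]
opening: 0.146
```

Call:
arm_command:
  targets:
    - {"slide": [0.0003,-0.001,0],"yaw": 0}
    - {"slide": [0,0,0],"yaw": 0}
    - {"slide": [0,0,0],"yaw": 0}

```text
t: 17.23
tool_pos: [0.5826, 0.1448, 0.1151]
tcp_rot: [179.9, -0.1, 106.3]
contact_force: [4.7, 4.9, -3.6]
opening: 0.147
```

```bash
cat > j.py <<'E'
from h import *
s=read_state();print(s['t'],s['tool_pos'],s['tcp_rot'],s['contact_force'],s['moment'])
o=s['tool_pos'][:2]-[.5923,.1131];t=np.radians(18.04);print('tcp y jig',o@[-np.sin(t),np.cos(t)],'x',o@[np.cos(t),np.sin(t)],'Fy',s['contact_force'][:2]@[-np.sin(t),np.cos(t)])
E
python3 j.py
```

```text
17.2333 [0.58256598 0.14479718 0.11512369] [ 1.79881453e+02 -8.45567581e-02  1.06315588e+02] [ 4.67699273  4.89904964 -3.61024193] [ 0.82688123 -0.8670409  -0.03856509]
tcp y jig 0.03315340494640952 x 0.0005605061094493636 Fy 3.2098398191151576
```

Call:
arm_command:
  targets:
    - {"slide": [0.0003,-0.001,0],"yaw": 0}
    - {"slide": [0,0,0],"yaw": 0}
    - {"slide": [0,0,0],"yaw": 0}

```text
t: 17.48
tool_pos: [0.5827, 0.1442, 0.1151]
tcp_rot: [179.9, -0.1, 106.3]
contact_force: [4.2, 4.7, -2.9]
opening: 0.145
```

```bash
python3 j.py
```

```text
17.4833 [0.58274427 0.14423158 0.11511428] [ 1.79883154e+02 -1.15727863e-01  1.06327705e+02] [ 4.21731276  4.67569257 -2.89554182] [ 0.95559785 -0.85542062 -0.08680184]
tcp y jig 0.0325603969910822 x 0.0005548760460008769 Fy 3.139816960351301
```

Call:
arm_command:
  targets:
    - {"slide": [0.0003,-0.001,0],"yaw": 0}
    - {"slide": [0,0,0],"yaw": 0}
    - {"slide": [0,0,0],"yaw": 0}

```text
t: 17.73
tool_pos: [0.5828, 0.1442, 0.1151]
tcp_rot: [179.9, -0.2, 106.4]
contact_force: [2.5, 7.0, -1.9]
opening: 0.146
```

```bash
python3 j.py
```

```text
17.7333 [0.58278874 0.14417925 0.11513339] [179.88802237  -0.18058664 106.35778629] [ 2.47799908  6.9771697  -1.90640261] [ 1.38090215 -0.78834458 -0.06195923]
tcp y jig 0.03249686591556406 x 0.0005809617928352266 Fy 5.86678693545412
```

The jaw stopped at about 0.065 and the force is rising, so the leg is in contact at both ends. I'll add a small preload, then turn clockwise.

Call:
arm_command:
  targets:
    - {"slide": [0.0002,-0.001,0],"yaw": 0}
    - {"slide": [0,0,0],"yaw": -0.04}
    - {"slide": [0,0,0],"yaw": -0.08}
    - {"slide": [0,0,0],"yaw": -0.08}
    - {"slide": [0,0,0],"yaw": -0.08}

```text
t: 18.15
tool_pos: [0.5826, 0.1441, 0.1151]
tcp_rot: [180.0, -0.3, 90.2]
contact_force: [2.5, 6.8, -2.1]
opening: 0.148
```

Call:
arm_command:
  targets:
    - {"slide": [0,0,0],"yaw": -0.1}
    - {"slide": [0,0,0],"yaw": -0.1}
    - {"slide": [0,0,0],"yaw": -0.1}
    - {"slide": [0,0,0],"yaw": -0.1}
    - {"slide": [0,0,0],"yaw": -0.1}

```text
t: 18.57
tool_pos: [0.5823, 0.1441, 0.1151]
tcp_rot: [-179.9, -0.2, 61.5]
contact_force: [2.8, 6.9, -1.3]
opening: 0.146
```

Call:
arm_command:
  targets:
    - {"slide": [0,0,0],"yaw": -0.1}
    - {"slide": [0,0,0],"yaw": -0.1}
    - {"slide": [0,0,0],"yaw": -0.1}
    - {"slide": [0,0,0],"yaw": -0.1}
    - {"slide": [0,0,0],"yaw": -0.1}

```text
t: 18.98
tool_pos: [0.5822, 0.1443, 0.1151]
tcp_rot: [-179.7, -0.1, 32.9]
contact_force: [1.3, 7.2, -0.8]
opening: 0.142
```

```bash
python3 j.py
```

```text
18.9833 [0.58218403 0.14431695 0.11512706] [-1.79732923e+02 -1.02800276e-01  3.29104006e+01] [ 1.322737    7.15103803 -0.76582026] [ 1.48651509 -0.36578404  0.54545898]
tcp y jig 0.03281506200923725 x 4.861737329489658e-05 Fy 6.3898705723123665
```

Call:
arm_command:
  targets:
    - {"slide": [0,0,0],"yaw": -0.05}
    - {"slide": [0,0,0],"yaw": -0.05}
    - {"slide": [0,0,0],"yaw": 0}
    - {"slide": [0,0,0],"yaw": 0}

```text
t: 19.32
tool_pos: [0.5821, 0.1444, 0.1151]
tcp_rot: [-179.7, -0.1, 27.4]
contact_force: [2.6, 7.5, 0.0]
opening: 0.15
```

```bash
python3 j.py
```

```text
19.3167 [0.5820834  0.14440263 0.11507149] [-1.79713163e+02 -6.60918093e-02  2.73981000e+01] [2.64210082 7.49043841 0.0477476 ] [ 1.54760441 -0.39382845  0.20220033]
tcp y jig 0.03292769477507322 x -2.0532836049596286e-05 Fy 6.304004462553927
```

Knob at the stop. Releasing and rising.

Call:
arm_command:
  targets:
    - {"slide": [-0.0004,0.0015,0],"yaw": 0}
    - {"slide": [0,0,0],"yaw": 0}
    - {"slide": [0,0,0],"yaw": 0}
    - {"slide": [0,0,0],"yaw": 0}
    - {"slide": [0,0,0],"yaw": 0}
  claw: 0.4

```text
t: 19.73
tool_pos: [0.5819, 0.1409, 0.1149]
tcp_rot: [180.0, 0.1, 27.1]
contact_force: [0.0, 0.3, -0.0]
opening: 0.466
```

Call:
arm_command:
  targets:
    - {"slide": [0,0,0.02],"yaw": 0}
    - {"slide": [0,0,0.03],"yaw": 0}
    - {"slide": [0,0,0.03],"yaw": 0}
    - {"slide": [0,0,0.03],"yaw": 0}
    - {"slide": [0,0,0],"yaw": 0}

```text
t: 20.15
tool_pos: [0.5857, 0.1409, 0.2307]
tcp_rot: [179.8, -0.5, 27.2]
contact_force: [0.8, 0.1, 0.1]
opening: 0.598
```

Call:
arm_command:
  targets:
    - {"slide": [0,0,0],"yaw": 0}
    - {"slide": [0,0,0],"yaw": 0}
  claw: 0

```text
t: 20.32
tool_pos: [0.5816, 0.1416, 0.2245]
tcp_rot: [-180.0, 0.1, 27.2]
contact_force: [-0.8, 0.3, -0.3]
opening: 0.706
```

```bash
python3 j.py
python3 - <<'E'
from h import *
f=grab('wrist','w7.png');Q=cloud(f).reshape(-1,3)
t=np.radians(18.04);o=Q[:,:2]-[.5923,.1131];x=o@[np.cos(t),np.sin(t)];y=o@[-np.sin(t),np.cos(t)]
for nm,k in [('legtop',(abs(x)<.04)&(y>-.113)&(y<.004)&(Q[:,2]>.066)&(Q[:,2]<.08)),('knob',(abs(x)<.06)&(y>-.02)&(y<.14)&(Q[:,2]>.12)&(Q[:,2]<.14)),('carr',(abs(x)<.06)&(y>-.02)&(y<.14)&(Q[:,2]>.08)&(Q[:,2]<.09))]:
    if k.sum()>5: print(nm,k.sum(),cv2.minAreaRect(np.stack([x[k],y[k]],1).astype(np.float32)*1000),np.median(Q[k,2]),y[k].min(),y[k].max())
f=grab('scene','scene7.png')
E
```

```text
20.3167 [0.58161041 0.14164885 0.22446658] [-1.79961617e+02  5.41645519e-02  2.71940033e+01] [-0.78761238  0.28101415 -0.29005444] [-0.03993166  0.16720497 -0.05782735]
tcp y jig 0.030455765752436893 x -0.0013230629935386859 Fy 0.5111081483965254
legtop 2550 ((-0.39446067810058594, -54.49018478393555), (116.9494857788086, 50.59768295288086), 89.98481750488281) 0.07387418956107714 -0.11296475690837593 0.003987958164994117
knob 820 ((0.3121833801269531, 33.354156494140625), (51.58591079711914, 13.863197326660156), 9.299294471740723) 0.12972912293657832 0.022553256833815354 0.04369086315366989
carr 3042 ((0.19003677368164062, 33.08686828613281), (56.042724609375, 99.61764526367188), 89.92900085449219) 0.08497314186159755 0.005027699263920355 0.06110489467312402
```

View pics/w7.png

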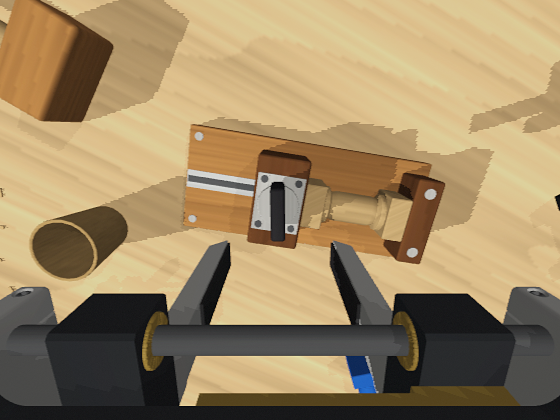

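View pics/scene7.png

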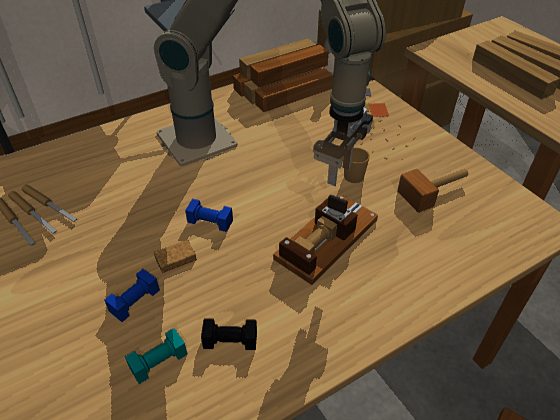

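The wrist picture shows the leg held between the jaws at (350,208) and the knob across the track at (278,210). Carriage is about 0.065, the knob about 1.4 rad, the leg aligned at jig x -0.4 mm, and the bystanders haven't moved. Handing in.

```bash
python3 -c "
from cell import env
print(env.job_done())"
```

```text
the job is handed in; nothing more can be done
None
```

The leg is clamped in the jig and the job was handed in at about 20 s, with no verdict reported. I loosened the knob, slid the jaw back to about 0.008, and laid the pale leg on the board at jig (-0.4, -45.5) mm. Then I slid the jaw up until the push force rose and it stopped moving, and turned the knob clockwise to its stop.

The last wrist-camera checks before hand-in showed:
- **Jaw:** carriage about 0.065.
- **Knob:** about 1.4 rad, fully tight.
- **Leg:** flat and parallel to the track, about 0.4 mm off the middle, with its centre near jig y -54.5 mm. That figure is slightly rough because my measuring window clipped the leg's ends.
- **Other things:** the gripper was clear above the jig. The mallet, sanding block and cup looked unmoved in the pictures, though I didn't re-measure them.

No check failed or disagreed.

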